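Set up the brush-spring tester

TASK

Set up the brush-spring tester for the next carbon brush. First change the readout box to its other range: press the range key that stands up, all the way down, so that the latched key beside it pops up. Then crank the tester's handwheel by its handle until the slide's pointer stands at the long set mark on the scale, let go, and leave the other things on the bench where they are.

Things in the scene. Friction and masses are not known exactly. Their poses are not given: they have to be found in the camera images.
- tester: The brush-spring tester, fixed to the bench: a grey base plate 110 x 270 x 12 mm with a gearbox (64 x 64 mm, 74 mm high) at its right end (-y), an end block 74 mm high at its left end (+y), and between them a screw and two guide rods that carry the slide. Origin on the bench under the plate (5 mm behind the plate's middle); its y axis runs along the screw from gearbox to end block, x away from the robot, z up. It stands turned by up to 0.3 rad.
- handwheel (a joint): Angle of the handwheel (rad) about the vertical axis, growing clockwise seen from above, end stops at -0.3 and 24. Each clockwise turn drives the slide 12 mm towards the end block (+y of the tester), each turn back returns it. The screw locks itself: pushing the slide does nothing, and the wheel stays where it is left. Turning it takes about 0.08 N m (2 N at the handle).
- wheel_axis (a point): Point on the handwheel's vertical axis, at the height of the middle of its handle (118 mm above the bench). The wheel is a flat steel disc on top of the gearbox, 112 mm across, its rim's top 94 mm above the bench.
- handle_mid (a point): Middle of the handwheel's handle: an upright black cylinder 18 mm in diameter and 38 mm long (99 to 137 mm above the bench), 40 mm from the wheel's axis, that stands on the disc, goes round with it and spins freely about its own upright axis, so that a grip on it can keep its direction.
- pointer_tip (a point): Tip of the thin dark pointer (2 mm wide) at the robot's side (-x) of the slide, an aluminium block 60 x 44 x 44 mm. At the start it lies about 16 to 30 mm to the gearbox's side (-y of the tester) of the set mark. This point lies 14 mm above the bench, just past the tip, over the middle of the scale.
- scale_mark (a point): The set mark on the scale: the one long, thick black line (26 x 2.5 mm) that runs right across the light metal scale strip along the base plate's front edge; the other lines are thin, short (6 and 10 mm) and 5 mm apart. This point is its middle, 14 mm above the bench; its axes are the tester's. The pointer is at the mark when both have the same y in the tester's frame.
- readout: The readout box, fixed to the bench: a grey box 100 x 90 mm, 47 mm high, with a dark window in front and two white keys on top, turned by up to 0.3 rad. Origin under its middle, x away from the robot, y to the left, z up.
- key_right (a joint): The right-hand range key (-y), which stands up at the start: how far it has been pressed down, 0 (standing up) to 0.008 m (fully down, where it meets a stop). It takes about 4 N and stays where it is left.
- key_right_top (a point): Middle of the top face of the right-hand key, a white cap 24 mm (x) by 22 mm (y); 60 mm above the bench when up, 52 mm when fully down. The two keys stand side by side, 36 mm between their middles.
- key_left (a joint): The left-hand range key (+y), latched down at the start: how far it has popped up, 0 (latched) to 0.008 m (up). It is interlocked with the right-hand key and rises by as much as that one goes down.
- key_left_top (a point): Middle of the top face of the left-hand key, the same cap; 52 mm above the bench at the start.
- pliers_bench: Bystander, loose, to be left where it is: combination pliers lying flat, 169 mm long, red and black sleeves; origin under their middle
- regulator: Bystander, loose, to be left where it is: black finned voltage regulator, 38 x 71 x 26 mm; origin under its middle
- cell_box: Bystander, loose, to be left where it is: small brown carton, 45 x 70 x 30 mm; origin under its middle
- rosin_tin: Bystander, loose, to be left where it is: round open tin of amber rosin, 72 mm across, 18 mm high; origin under its middle
- pulley: Bystander, loose, to be left where it is: grey steel pulley lying flat, 56 mm across, 28 mm high; origin under its middle
- mug: Bystander, loose, to be left where it is: white mug, 94 mm high; origin under its middle
- carbon_brush_1: Bystander, loose, to be left where it is: black carbon brush with a short copper tail, 8 x 46 x 8 mm; origin under its middle
- solder_spool: Bystander, loose, to be left where it is: spool of solder wire on blue flanges, 60 x 55 x 50 mm; origin under its middle

How it is judged:
By the outcome, as a careful person would: the job done as asked, in the order asked, and still so for the second after the job is handed in, with the robot touching nothing.
It also fails if it takes over 70 s, if anything falls off the work surface, if the arm or the gripper's body presses on something with over 40 N, if the wrist force passes 120 N, or if a joint passes its speed limit or range.

ROBOT

A 7-joint arm with a two-finger parallel gripper is mounted at the origin on a cart in front of the work surface, level with it; the furniture and walls round the work are solid. World frame = base frame: x ahead of the robot, y to its left, z up, the work surface at z = 0. Lengths are in m, angles in rad, forces in N, time in s.
With the tool pointing down it reaches from about 0.425 to 0.875 m from the base axis. Payload 4.7 kg.
Tool frame: the origin (TCP) lies midway between the tips of the shut fingers; the grasp point (between the pads) lies 19 mm behind it; z points along the fingers, y is the line along which they close (so a half turn about z gives the same grasp; the last joint's range is limited). The gripper opens to 87 mm and grips with 3 to 60 N. Pads are 19 mm wide; open, the fingers measure 117 mm over their backs; the gripper's body (75 mm by 190 mm) begins 51 mm behind the grasp point.
Start: joints at [-1.244, 0.321, -0.07, 1.45, 0.023, 1.371, -0.057], TCP at [0.2, 0.618, 0.223] pointing down, gripper open.
Joint ranges: [-2.86, 2.86], [-0.3, 2.09], [-1.38, 1.24], [0.06, 2.45], [-1.56, 4.7], [0.09, 2.05], [-2.69, 2.69]. Speed limits (rad/s): [2.57, 2.57, 3.14, 3.14, 3.14, 3.14, 3.14].

INTERFACE

Orientations are given as a rotation vector (axis times angle).
In Python, from bench import ctrl, get_image, calibration gives the robot as it stands.
- The arm moves only by the tool apply_moves, never from a script. Its arguments are lists of equal length, an entry for each row: "dp": the shift along the tool's x, y, z in m, a list of three; "twist": the turn, a rotation vector about the tool's x, y, z in rad, a list of three; "fingers": the closure, from 0 (fully open) to 1 (shut). In form: {"dp": [[dx, dy, dz], ...], "twist": [[ax, ay, az], ...], "fingers": [fingers, ...]}. A call has 1 to 10 rows; each row shifts and turns the commanded pose from where the row before left it, along the tool's axes as they then stand; what a row does not reach is not made up. A row lasts 1/10 s, in which the tool goes at most 50 mm and 8.59 degrees, less where a joint would pass 70% of its speed; a pose out of reach is approached as far as the arm can. A call is refused whole if a number of a shift passes 0.05 or a number of a turn 0.15, either way. A call with a gripper value outside its range is refused whole. The fingers move at their own pace and stop on an object; "newtons" is the grip in N (left out, the last holds). Time passes only in rows, so rows that do not move let the fingers close. It gives the time, the measured TCP pose, the force, the opening and the grip force at its end, in the units of the state.
- ctrl.get_state(): the state, without advancing time (a new reading comes with each control period).
- get_image(name): name is "scene" or "top" or "wrist"; returns the picture (384x512x3 uint8, red, green, blue); there is no depth.
- calibration(name): a dict with "fx", "fy", "cx", "cy" (pixels), "eye" and "attitude" of the camera in the world; the wrist camera has in their place "hand_eye" (4x4, takes a point from camera to tool coordinates, whose origin is the TCP and whose axes are the flange's). Camera axes: x right, y up, looking along -z (the intrinsics and any distortion apply to the point x, -y, -z); pixel columns grow to the right and rows downward; lengths in m; the calibration is good to about 2 mm. The wrist camera is an equidistant fisheye: a pixel r from the principal point sees the ray r / f radians off the axis. A picture is of the moment at which its call begins: read the wrist's pose just before it. calibration takes no time and is no camera call.
- ctrl.close_job(): hands the job in; it is judged then, once.
The state is a dict: "time": time; "joint_positions": joint angles; "qd": joint speeds; "joint_torque": joint torques, N m; "position": TCP position; "tool_rot": TCP orientation; "ft_force": force on the tool from outside, world axes, zero at the start; "torque": the same for the moment, N m; "grip_width": opening from 0.0 (shut) to 1.0 (fully open); "grip_force": force on a finger pad.
Only numpy, scipy, OpenCV 4.12 (cv2) and the standard library are available. Lean on these libraries where they do the work, as an engineer would, in place of code of your own. Each camera call takes 0.05 s, during which the arm holds its last target. There are 200 camera calls.

## Working session

There is one attempt and no reset: what is moved stays moved. The work goes in short steps, Python scripts to look and compute and a tool call to move; the robot and the scene stay as the last step left them, time stands still between calls to the robot, and variables do not carry over. Pictures are saved under pics/ and viewed, at most 10 in all, crops included, and the job is handed in when it is done.

Besides the shell and the picture viewer there is one more tool, called after "Emit:" by a JSON object that holds its "op" and its "data", one argument or row to a line. apply_moves: Moves the arm, as the interface text tells. Its arguments: {"type":"object","properties":{"dp":{"type":"array"},"twist":{"type":"array"},"fingers":{"type":"array"},"newtons":{"type":"number"}},"required":["dp","twist","fingers"]}

```bash
mkdir -p pics; ls
python3 - <<'E'
from bench import ctrl,get_image,calibration
import cv2
for n in("scene","top"):
    im=get_image(n); cv2.imwrite(f"pics/{n}0.png",im[:,:,::-1]); print(n,calibration(n))
print(calibration("wrist")); s=ctrl.get_state(); print({k:s[k] for k in("time","position","tool_rot","ft_force","grip_width")})
E
```

```text
pics
scene {'fx': 398.4333139403614, 'fy': 398.4333139403614, 'cx': 253.01153599931862, 'cy': 191.28821139253824, 'eye': array([-0.0695867 , -0.40616062,  1.0629612 ]), 'attitude': array([ 0.70462428, -0.28369305, -0.78035136])}
top {'fx': 431.37583671288087, 'fy': 431.37583671288087, 'cx': 255.53033988845243, 'cy': 199.9173418390943, 'eye': array([0.31060576, 0.22076959, 1.3748091 ]), 'attitude': array([ 0.13024576, -0.1513908 , -1.56810864])}
{'fx': 297.3186396354542, 'fy': 297.3186396354542, 'cx': 257.09664619137874, 'cy': 189.9578586303534, 'hand_eye': array([[ 8.18243517e-04,  9.52652568e-01,  3.04059887e-01,
         8.30783616e-02],
       [ 9.99999638e-01, -8.50976756e-04, -2.48570391e-05,
         2.42956293e-04],
       [ 2.35067774e-04,  3.04059797e-01, -9.52652919e-01,
        -1.62052909e-01],
       [ 0.00000000e+00,  0.00000000e+00,  0.00000000e+00,
         1.00000000e+00]])}
{'time': 0.1, 'position': array([0.19990454, 0.6179791 , 0.22155929]), 'tool_rot': array([-4.89278898e-01, -3.10304333e+00,  2.69370669e-03]), 'ft_force': array([ 0.16315187, -1.02021265, -0.15182577]), 'grip_width': 1.0029701418429533}
```

View pics/top0.png

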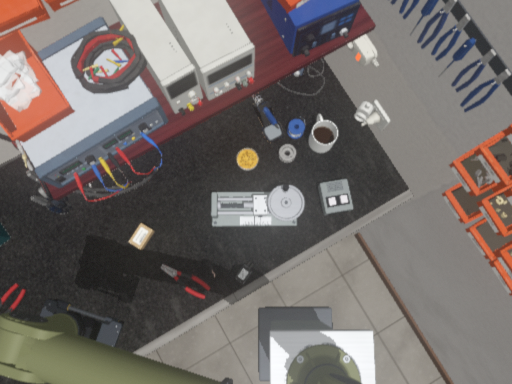

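View pics/scene0.png

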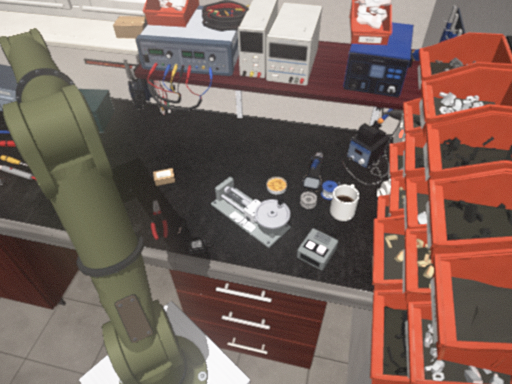

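The top view shows the handwheel near (286,202) with its handle near (285,187). The keys are near (332,202) and (342,200), and the tester lies roughly along the image columns.

```bash
cat > h.py <<'E'
import numpy as np,cv2
from scipy.spatial.transform import Rotation as R
from bench import ctrl,get_image,calibration
def ray(n,u,v,st=None):
    c=calibration(n); x=(u-c['cx'])/c['fx']; y=(v-c['cy'])/c['fy']
    if n=='wrist':
        r=np.hypot(x,y); k=np.sin(r)/max(r,1e-9); d=np.array([x*k,-y*k,-np.cos(r)])
        T=np.array(c['hand_eye']); Rt=R.from_rotvec(st['tool_rot'])
        return Rt.apply(T[:3,3])+st['position'], Rt.apply(T[:3,:3]@d)
    return c['eye'], R.from_rotvec(c['attitude']).apply([x,-y,-1])
def pt(n,u,v,z,st=None):
    o,d=ray(n,u,v,st); return o+d*(z-o[2])/d[2]
def wpix(p,st):
    c=calibration('wrist');T=np.array(c['hand_eye']);Rt=R.from_rotvec(st['tool_rot'])
    q=T[:3,:3].T@(Rt.inv().apply(np.array(p)-st['position'])-T[:3,3])
    th=np.arctan2(np.hypot(q[0],q[1]),-q[2]);a=np.arctan2(-q[1],q[0])
    return c['cx']+c['fx']*th*np.cos(a),c['cy']+c['fy']*th*np.sin(a)
E
python3 - <<'E'
from h import *
im=cv2.imread("pics/top0.png")
cv2.imwrite("pics/topc.png",cv2.resize(im[165:240,200:360],None,fx=5,fy=5,interpolation=cv2.INTER_CUBIC))
for n,u,v,z in[("wheel",286,202,.094),("handle",285,187,.137),("kl",332,202,.052),("kr",342.5,200,.06)]: print(n,pt("top",u,v,z).round(4))
s=ctrl.get_state();print(R.from_rotvec(s['tool_rot']).as_matrix().round(3))
E
```

```text
wheel [0.5363 0.1112 0.094 ]
handle [0.5734 0.1171 0.137 ]
kl [ 0.5436 -0.0362  0.052 ]
kr [ 0.5484 -0.0675  0.06  ]
[[-0.951  0.308 -0.   ]
 [ 0.308  0.951 -0.002]
 [-0.    -0.002 -1.   ]]
```

View pics/topc.png

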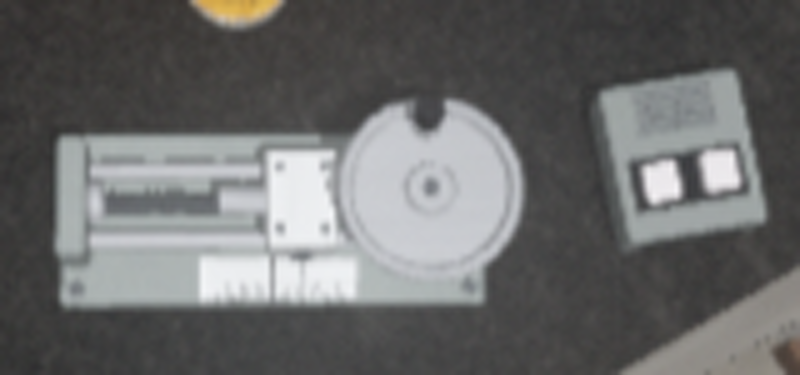

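Emit:
{"op": "apply_moves", "data": {
  "dp": [
    [0, 0, 0],
    [0, 0, 0],
    [0, 0, 0],
    [0, 0, 0],
    [0, 0, 0],
    [0, 0, 0],
    [0, 0, 0],
    [0, 0, 0],
    [0, 0, 0]
  ],
  "twist": [
    [0, 0, 0.14],
    [0, 0, 0.14],
    [0, 0, 0.14],
    [0, 0, 0.14],
    [0, 0, 0.14],
    [0, 0, 0.14],
    [0, 0, 0.14],
    [0, 0, 0.14],
    [0, 0, 0.138]
  ],
  "fingers": [1, 1, 1, 1, 1, 1, 1, 1, 1],
  "newtons": 20
}}

```text
time: 1.0
position: [0.1999, 0.6181, 0.2219]
tool_rot: [2.227, 2.215, -0.002]
ft_force: [-0.2, 0.6, -0.6]
grip_width: 0.259
grip_force: 0.0
```

Emit:
{"op": "apply_moves", "data": {
  "dp": [
    [-0.042, 0.0215, 0],
    [-0.042, 0.0215, 0],
    [-0.042, 0.0215, 0],
    [-0.042, 0.0215, 0],
    [-0.042, 0.0215, 0],
    [-0.042, 0.0215, 0],
    [-0.042, 0.0215, 0],
    [-0.042, 0.0215, 0]
  ],
  "twist": [
    [0, 0, 0],
    [0, 0, 0],
    [0, 0, 0],
    [0, 0, 0],
    [0, 0, 0],
    [0, 0, 0],
    [0, 0, 0],
    [0, 0, 0]
  ],
  "fingers": [1, 1, 1, 1, 1, 1, 1, 1]
}}

```text
time: 1.8
position: [0.3724, 0.2805, 0.2223]
tool_rot: [-2.221, -2.221, 0.0]
ft_force: [-0.0, 0.5, -0.5]
grip_width: 0.007
grip_force: 0.0
```

Emit:
{"op": "apply_moves", "data": {
  "dp": [
    [-0.042, 0.0215, 0],
    [-0.042, 0.0215, 0],
    [-0.042, 0.0215, 0],
    [-0.042, 0.0215, 0],
    [-0.042, 0.0215, 0],
    [-0.042, 0.0215, 0],
    [-0.042, 0.0215, 0],
    [-0.042, 0.0215, 0],
    [0, 0, 0]
  ],
  "twist": [
    [0, 0, 0],
    [0, 0, 0],
    [0, 0, 0],
    [0, 0, 0],
    [0, 0, 0],
    [0, 0, 0],
    [0, 0, 0],
    [0, 0, 0],
    [0, 0, 0]
  ],
  "fingers": [1, 1, 1, 1, 1, 1, 1, 1, 1]
}}

```text
time: 2.7
position: [0.545, -0.0614, 0.2225]
tool_rot: [2.23, 2.207, -0.005]
ft_force: [-0.2, -0.4, -0.5]
grip_width: 0.005
grip_force: 0.0
```

Run:
```python
from h import *
s=ctrl.get_state(); im=get_image("wrist"); cv2.imwrite("pics/w1.png",im[:,:,::-1])
np.save("w1.npy",np.r_[s['position'],s['tool_rot']])
print(s['time'],s['position'].round(4),R.from_rotvec(s['tool_rot']).as_matrix().round(3),s['ft_force'])
```

```text
2.7 [ 0.545  -0.0614  0.2225] [[ 0.011  1.     0.001]
 [ 1.    -0.011 -0.005]
 [-0.005  0.001 -1.   ]] [-0.16637981 -0.36878974 -0.50248442]
```

View pics/w1.png

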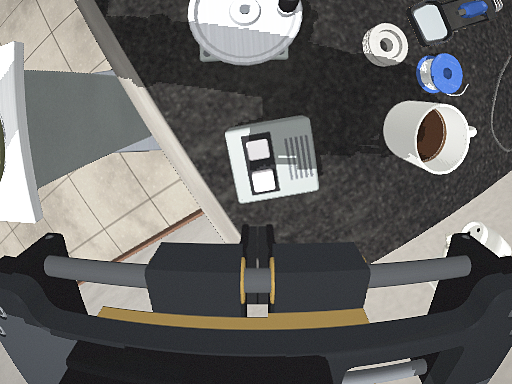

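The wrist view shows the key caps at about (258,149) on the left and (263,181) on the right. The handwheel is at the top, with its hub at (245,9) and its handle at (290,3).

Run:
```python
from h import *
a=np.load("w1.npy"); st=dict(position=a[:3],tool_rot=a[3:]); im=cv2.imread("pics/w1.png")
m=cv2.inRange(im,(215,)*3,(255,)*3); m[:, :240]=0;m[:,285:]=0;m[:125]=0;m[205:]=0
n,l,S,C=cv2.connectedComponentsWithStats(m)
for i in range(1,n):
    if S[i,4]>60: print(S[i],C[i],pt("wrist",*C[i],.052,st).round(4),pt("wrist",*C[i],.06,st).round(4))
print("top kl,kr",pt("top",332.2,201.5,.052).round(4),pt("top",343.9,198.9,.06).round(4))
print("wrist wheel",pt("wrist",245,9,.096,st).round(4),"top",pt("top",286.2,202.3,.096).round(4), "handle top",pt("top",285.6,187,.137).round(4),"w",pt("wrist",290,3,.137,st))
```

```text
[240 129  45  73 813] [255.85731857 177.96801968] [ 0.5447 -0.07    0.052 ] [ 0.5448 -0.0677  0.06  ]
[246 139  23  21 355] [257.41690141 148.93802817] [ 0.5469 -0.0358  0.052 ] [ 0.5469 -0.0344  0.06  ]
[252 171  23  21 396] [263.1540404  181.11616162] [ 0.5532 -0.0738  0.052 ] [ 0.553  -0.0715  0.06  ]
top kl,kr [ 0.5452 -0.0368  0.052 ] [ 0.5519 -0.072   0.06  ]
wrist wheel [0.5364 0.1109 0.096 ] top [0.535  0.1108 0.096 ] handle top [0.5734 0.1153 0.137 ] w [0.57478999 0.10416917 0.137     ]
```

Emit:
{"op": "apply_moves", "data": {
  "dp": [
    [-0.01, 0.0075, 0.03],
    [0, 0, 0.04],
    [0, 0, 0.04],
    [0, 0, 0.03],
    [0, 0, 0.015],
    [0, 0, 0],
    [0, 0, 0]
  ],
  "twist": [
    [0, 0, 0],
    [0, 0, 0],
    [0, 0, 0],
    [0, 0, 0],
    [0, 0, 0],
    [0, 0, 0],
    [0, 0, 0]
  ],
  "fingers": [1, 1, 1, 1, 1, 1, 1]
}}

```text
time: 3.45
position: [0.5523, -0.063, 0.0686]
tool_rot: [2.22, 2.222, 0.002]
ft_force: [0.5, 0.0, -0.4]
grip_width: 0.004
grip_force: 0.0
```

Emit:
{"op": "apply_moves", "data": {
  "dp": [
    [0, 0, 0.003],
    [0, 0, 0.003],
    [0, 0, 0.003],
    [0, 0, 0.003],
    [0, 0, 0.002],
    [0, 0, 0],
    [0, 0, 0],
    [0, 0, 0]
  ],
  "twist": [
    [0, 0, 0],
    [0, 0, 0],
    [0, 0, 0],
    [0, 0, 0],
    [0, 0, 0],
    [0, 0, 0],
    [0, 0, 0],
    [0, 0, 0]
  ],
  "fingers": [1, 1, 1, 1, 1, 1, 1, 1]
}}

```text
time: 4.25
position: [0.552, -0.0635, 0.0538]
tool_rot: [2.221, 2.221, 0.001]
ft_force: [1.7, -0.7, 1.8]
grip_width: 0.006
grip_force: 1.3
```

Emit:
{"op": "apply_moves", "data": {
  "dp": [
    [0, 0, -0.012],
    [-0.008, 0, 0],
    [0, 0, 0],
    [0, 0, 0.006],
    [0, 0, 0.003],
    [0, 0, 0.003],
    [0, 0, 0.002],
    [0, 0, 0],
    [0, 0, 0],
    [0, 0, 0]
  ],
  "twist": [
    [0, 0, 0],
    [0, 0, 0],
    [0, 0, 0],
    [0, 0, 0],
    [0, 0, 0],
    [0, 0, 0],
    [0, 0, 0],
    [0, 0, 0],
    [0, 0, 0],
    [0, 0, 0]
  ],
  "fingers": [1, 1, 1, 1, 1, 1, 1, 1, 1, 1]
}}

```text
time: 5.25
position: [0.5509, -0.0713, 0.0528]
tool_rot: [-2.22, -2.22, 0.0]
ft_force: [-6.5, -0.0, 15.5]
grip_width: 0.004
grip_force: 7.5
```

Emit:
{"op": "apply_moves", "data": {
  "dp": [
    [0, 0, 0.002],
    [0, 0, 0.001],
    [0, 0, 0],
    [0, 0, 0]
  ],
  "twist": [
    [0, 0, 0],
    [0, 0, 0],
    [0, 0, 0],
    [0, 0, 0]
  ],
  "fingers": [1, 1, 1, 1]
}}

```text
time: 5.65
position: [0.551, -0.0713, 0.0526]
tool_rot: [-2.218, -2.218, -0.001]
ft_force: [-14.9, 2.5, 35.9]
grip_width: 0.004
grip_force: 18.1
```

Emit:
{"op": "apply_moves", "data": {
  "dp": [
    [0, 0, -0.02],
    [0, 0, -0.05],
    [0, 0, -0.05],
    [0, 0, -0.05],
    [0.04, 0, 0],
    [0.04, 0, 0],
    [0.03, 0, 0],
    [0, 0, 0],
    [0, 0, 0],
    [0, 0, 0]
  ],
  "twist": [
    [0, 0, 0],
    [0, 0, 0],
    [0, 0, 0],
    [0, 0, 0],
    [0, 0, 0],
    [0, 0, 0],
    [0, 0, 0],
    [0, 0, 0],
    [0, 0, 0],
    [0, 0, 0]
  ],
  "fingers": [1, 1, 1, 0.3, 0.3, 0.3, 0.3, 0.3, 0.3, 0.3]
}}

```text
time: 6.65
position: [0.5515, 0.0369, 0.2184]
tool_rot: [2.223, 2.219, -0.001]
ft_force: [-0.4, -0.4, -0.6]
grip_width: 0.558
grip_force: 0.0
```

Run:
```python
from h import *
s=ctrl.get_state(); im=get_image("wrist"); cv2.imwrite("pics/w2.png",im[:,:,::-1])
np.save("w2.npy",np.r_[s['position'],s['tool_rot']])
print(s['time'],s['position'].round(4),s['tool_rot'].round(3),s['ft_force'],s['grip_width'],abs(s['qd']).max())
```

```text
6.65 [0.5515 0.0369 0.2184] [ 2.223e+00  2.219e+00 -1.000e-03] [-0.41323133 -0.37397403 -0.61475331] 0.557784201664833 0.010969244009129294
```

View pics/w2.png

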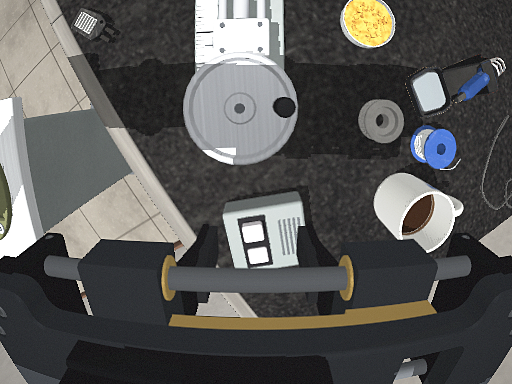

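The hub is at about (239,108) and the handle at (285,107). The left key now looks larger than the right one, and the slide and scale are at the top left, partly out of view.

Run:
```python
from h import *
a=np.load("w2.npy"); st=dict(position=a[:3],tool_rot=a[3:]); im=cv2.imread("pics/w2.png")
m=cv2.inRange(im,(0,)*3,(60,)*3); m[:, :268]=0;m[:,300:]=0;m[:90]=0;m[125:]=0
M=np.zeros_like(m); cv2.circle(M,(285,107),14,255,-1); m&=M
n,l,S,C=cv2.connectedComponentsWithStats(m)
for i in range(1,n):
    if S[i,4]>60: print(S[i],C[i],pt("wrist",*C[i],.137,st).round(4),pt("wrist",*C[i],.118,st).round(4))
w=pt("wrist",239.5,108,.096,st);print("hub",w)
g=im.copy(); m=cv2.inRange(im,(205,)*3,(255,)*3); m[:215]=0;m[270:]=0;m[:,:238]=0;m[:,275:]=0
n,l,S,C=cv2.connectedComponentsWithStats(m)
for i in range(1,n):
    if S[i,4]>100: print("key",S[i],C[i])
cv2.imwrite("pics/w2c.png",cv2.resize(im[0:80,170:300],None,fx=5,fy=5,interpolation=cv2.INTER_CUBIC))
```

```text
[273  97  23  21 349] [283.94555874 106.78796562] [0.5744 0.1139 0.137 ] [0.5761 0.1133 0.118 ]
hub [0.53598337 0.11142407 0.096     ]
key [258 215  17  53 282] [270.91134752 235.35106383]
key [242 224  22  19 326] [252.63496933 233.05214724]
key [238 227   9  41 200] [240.64  252.325]
key [248 247  21  17 279] [257.67383513 255.14336918]
```

View pics/w2c.png

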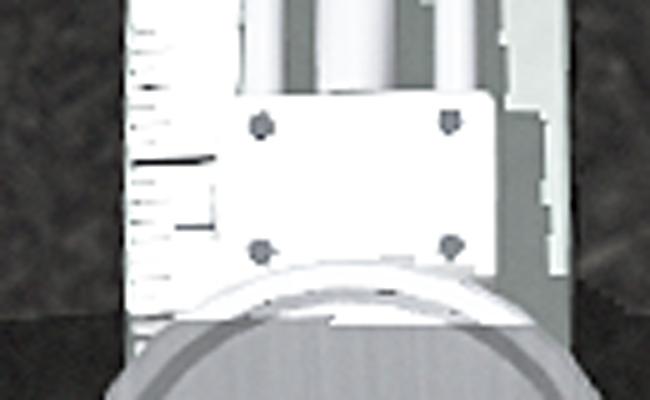

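The set mark runs from crop (132,162) to (213,157). The pointer is at crop (178–213, 228), roughly 17 mm towards the gearbox.

Run:
```python
from h import *
a=np.load("w2.npy"); st=dict(position=a[:3],tool_rot=a[3:])
e0=pt("top",200+60/5,165+305/5,.012);e1=pt("top",200+485/5,165+304/5,.012);d=e0-e1;print("yaw top",np.arctan2(-d[0],d[1]))
f=lambda u,v,z:pt("wrist",170+u/5,v/5,z,st)
m0,m1=f(134,162,.0125),f(212,157.5,.0125);d=m1-m0;print("mark",m0,m1,np.arctan2(d[1],d[0]))
e0,e1=f(126,30,.012),f(126,310,.012);d=e0-e1;print("yaw edge",np.arctan2(-d[0],d[1]))
s0,s1=f(245,92,.056),f(490,92,.056);d=s1-s0;print("slide edge",np.arctan2(d[1],d[0]))
p0,p1=f(178,228,.014),f(213,228,.014);print("ptr",p0,p1)
for y in(0,.02,.04):
  u=np.array([-np.sin(y),np.cos(y),0]);print(y,((m0+m1)/2-p0)@u)
k=lambda u,v,z:pt("wrist",u,v,z,st)
for a,b in((.06,.052),(.052,.06)):print(np.linalg.norm((k(252.6,233,a)-k(257.9,255.4,b))[:2]))
```

```text
yaw top 0.0008258175969553515
mark [0.47879707 0.2060971  0.0125    ] [0.49824153 0.20603108 0.0125    ] -0.003395489344436206
yaw edge 0.007372644191080911
slide edge -0.01913415507243981
ptr [0.49013522 0.18790244 0.014     ] [0.49877016 0.187441   0.014     ]
0 0.01816165238259912
0.02 0.018190336494478106
0.04 0.01821174471429389
0.03635950182775948
0.027961158840806646
```

Emit:
{"op": "apply_moves", "data": {
  "dp": [
    [0.035, 0.0115, 0],
    [0.035, 0.012, 0.01],
    [0.007, 0, 0.02],
    [0, 0, 0.03],
    [0, 0, 0.025],
    [0, 0, 0.015],
    [0, 0, 0.01],
    [0, 0, 0.004],
    [0, 0, 0],
    [0, 0, 0]
  ],
  "twist": [
    [0, 0, 0],
    [0, 0, 0],
    [0, 0, 0],
    [0, 0, 0],
    [0, 0, 0],
    [0, 0, 0],
    [0, 0, 0],
    [0, 0, 0],
    [0, 0, 0],
    [0, 0, 0]
  ],
  "fingers": [0.3, 0.3, 0.3, 0.3, 0.3, 0.3, 0.3, 0.3, 0.3, 0.3]
}}

```text
time: 7.7
position: [0.5759, 0.1155, 0.1057]
tool_rot: [2.221, 2.221, 0.003]
ft_force: [-0.1, -0.7, -1.1]
grip_width: 0.698
grip_force: 0.0
```

Emit:
{"op": "apply_moves", "data": {
  "dp": [
    [0, 0, 0],
    [0, 0, 0],
    [0, 0, 0],
    [0, 0, 0],
    [0, 0, 0],
    [0, 0, 0],
    [0, 0, 0]
  ],
  "twist": [
    [0, 0, 0],
    [0, 0, 0],
    [0, 0, 0],
    [0, 0, 0],
    [0, 0, 0],
    [0, 0, 0],
    [0, 0, 0]
  ],
  "fingers": [0.9, 0.9, 0.9, 0.9, 0.9, 0.9, 0.9],
  "newtons": 15
}}

```text
time: 8.4
position: [0.5746, 0.1155, 0.1046]
tool_rot: [-2.221, -2.221, 0.001]
ft_force: [-2.1, -0.2, 1.9]
grip_width: 0.202
grip_force: 15.0
```

Run:
```python
from h import *
s=ctrl.get_state(); im=get_image("wrist"); cv2.imwrite("pics/w3.png",im[:,:,::-1])
np.save("w3.npy",np.r_[s['position'],s['tool_rot']])
print(s['time'],s['position'].round(4),s['tool_rot'].round(3),s['ft_force'],s['grip_width'],s['grip_force'])
```

```text
8.4 [0.5746 0.1155 0.1046] [-2.221e+00 -2.221e+00  1.000e-03] [-2.11466227 -0.18681134  1.93856067] 0.20220416151279635 15.000393020454794
```

View pics/w3.png

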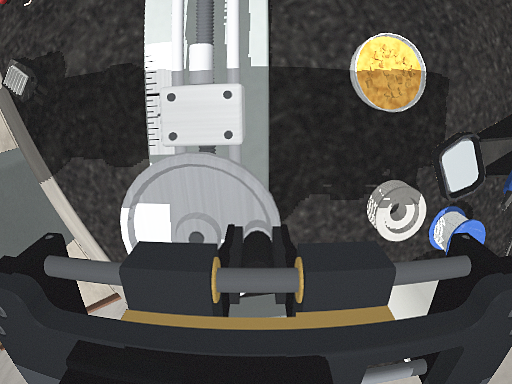

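The handle sits between the pads. The scale shows at the upper left, at about (152,60–160).

Run:
```python
import numpy as np
a=np.radians(5-15*np.arange(25)); x=40*np.cos(a);y=40*np.sin(a)
for i in range(24): print(i,5-15*i,f"[{(y[i+1]-y[i])/1e3:.4f}, {(x[i+1]-x[i])/1e3:.4f}, 0]")
```

```text
0 5 [-0.0104, -0.0005, 0]
1 -10 [-0.0100, -0.0031, 0]
2 -25 [-0.0088, -0.0056, 0]
3 -40 [-0.0071, -0.0077, 0]
4 -55 [-0.0048, -0.0093, 0]
5 -70 [-0.0023, -0.0102, 0]
6 -85 [0.0005, -0.0104, 0]
7 -100 [0.0031, -0.0100, 0]
8 -115 [0.0056, -0.0088, 0]
9 -130 [0.0077, -0.0071, 0]
10 -145 [0.0093, -0.0048, 0]
11 -160 [0.0102, -0.0023, 0]
12 -175 [0.0104, 0.0005, 0]
13 -190 [0.0100, 0.0031, 0]
14 -205 [0.0088, 0.0056, 0]
15 -220 [0.0071, 0.0077, 0]
16 -235 [0.0048, 0.0093, 0]
17 -250 [0.0023, 0.0102, 0]
18 -265 [-0.0005, 0.0104, 0]
19 -280 [-0.0031, 0.0100, 0]
20 -295 [-0.0056, 0.0088, 0]
21 -310 [-0.0077, 0.0071, 0]
22 -325 [-0.0093, 0.0048, 0]
23 -340 [-0.0102, 0.0023, 0]
```

Emit:
{"op": "apply_moves", "data": {
  "dp": [
    [-0.0104, -0.0005, 0],
    [-0.01, -0.0031, 0],
    [-0.0088, -0.0056, 0],
    [-0.0071, -0.0077, 0],
    [-0.0048, -0.0093, 0],
    [-0.0023, -0.0102, 0],
    [0, 0, 0],
    [0, 0, 0]
  ],
  "twist": [
    [0, 0, 0],
    [0, 0, 0],
    [0, 0, 0],
    [0, 0, 0],
    [0, 0, 0],
    [0, 0, 0],
    [0, 0, 0],
    [0, 0, 0]
  ],
  "fingers": [0.9, 0.9, 0.9, 0.9, 0.9, 0.9, 0.9, 0.9]
}}

```text
time: 9.25
position: [0.5375, 0.0733, 0.1045]
tool_rot: [-2.219, -2.22, -0.002]
ft_force: [-2.4, 6.0, 1.1]
grip_width: 0.197
grip_force: 15.0
```

Emit:
{"op": "apply_moves", "data": {
  "dp": [
    [0.0015, -0.0104, 0],
    [0.0031, -0.01, 0],
    [0.0056, -0.0088, 0],
    [0.0077, -0.0071, 0],
    [0.0093, -0.0048, 0],
    [0.0102, -0.0023, 0],
    [0, 0, 0],
    [0, 0, 0]
  ],
  "twist": [
    [0, 0, 0],
    [0, 0, 0],
    [0, 0, 0],
    [0, 0, 0],
    [0, 0, 0],
    [0, 0, 0],
    [0, 0, 0],
    [0, 0, 0]
  ],
  "fingers": [0.9, 0.9, 0.9, 0.9, 0.9, 0.9, 0.9, 0.9]
}}

```text
time: 10.05
position: [0.4947, 0.1105, 0.1046]
tool_rot: [-2.219, -2.221, 0.0]
ft_force: [0.2, 2.0, -0.8]
grip_width: 0.204
grip_force: 15.0
```

Emit:
{"op": "apply_moves", "data": {
  "dp": [
    [0.0104, 0.0005, 0],
    [0.01, 0.0031, 0],
    [0.0088, 0.0056, 0],
    [0.0071, 0.0077, 0],
    [0.0048, 0.0093, 0],
    [0.0023, 0.0102, 0],
    [0, 0, 0],
    [0, 0, 0]
  ],
  "twist": [
    [0, 0, 0],
    [0, 0, 0],
    [0, 0, 0],
    [0, 0, 0],
    [0, 0, 0],
    [0, 0, 0],
    [0, 0, 0],
    [0, 0, 0]
  ],
  "fingers": [0.9, 0.9, 0.9, 0.9, 0.9, 0.9, 0.9, 0.9]
}}

```text
time: 10.85
position: [0.5331, 0.1532, 0.1046]
tool_rot: [2.221, 2.22, 0.004]
ft_force: [2.0, 0.6, 0.0]
grip_width: 0.201
grip_force: 15.0
```

Emit:
{"op": "apply_moves", "data": {
  "dp": [
    [-0.0005, 0.0104, 0],
    [-0.0031, 0.01, 0],
    [-0.0056, 0.0088, 0],
    [-0.0077, 0.0071, 0],
    [-0.0093, 0.0048, 0],
    [-0.0102, 0.0023, 0],
    [0, 0, 0],
    [0, 0, 0]
  ],
  "twist": [
    [0, 0, 0],
    [0, 0, 0],
    [0, 0, 0],
    [0, 0, 0],
    [0, 0, 0],
    [0, 0, 0],
    [0, 0, 0],
    [0, 0, 0]
  ],
  "fingers": [0.9, 0.9, 0.9, 0.9, 0.9, 0.9, 0.9, 0.9]
}}

```text
time: 11.65
position: [0.5747, 0.1141, 0.1045]
tool_rot: [-2.224, -2.219, 0.003]
ft_force: [-5.3, -1.7, 4.5]
grip_width: 0.198
grip_force: 15.0
```

Run:
```python
from h import *
s=ctrl.get_state(); im=get_image("wrist")[:,:,::-1]; cv2.imwrite("pics/w4.png",im)
np.save("w4.npy",np.r_[s['position'],s['tool_rot']])
a=cv2.imread("pics/w3.png")
c=lambda i:cv2.resize(i[50:170,135:175],None,fx=5,fy=5,interpolation=cv2.INTER_CUBIC)
cv2.imwrite("pics/w34.png",np.hstack([c(a),c(im)]))
print(s['time'],s['position'].round(4),s['tool_rot'].round(3))
```

```text
11.65 [0.5747 0.1141 0.1045] [-2.224 -2.219  0.003]
```

View pics/w34.png

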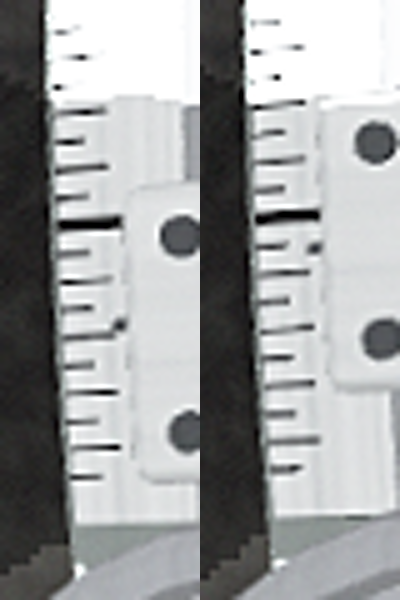

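The left crop is from before cranking and the right one is after one turn. The pointer tip is now at (313,248) and the mark at (288,216). With 28 px per 5 mm, about 6 mm remains.

Emit:
{"op": "apply_moves", "data": {
  "dp": [
    [-0.0104, -0.0005, 0],
    [-0.01, -0.0031, 0],
    [-0.0088, -0.0056, 0],
    [-0.0071, -0.0077, 0],
    [-0.0048, -0.0093, 0],
    [-0.0015, -0.0102, 0],
    [0.0015, -0.0104, 0],
    [0.0031, -0.01, 0],
    [0.0056, -0.0088, 0],
    [0.0077, -0.0071, 0]
  ],
  "twist": [
    [0, 0, 0],
    [0, 0, 0],
    [0, 0, 0],
    [0, 0, 0],
    [0, 0, 0],
    [0, 0, 0],
    [0, 0, 0],
    [0, 0, 0],
    [0, 0, 0],
    [0, 0, 0]
  ],
  "fingers": [0.9, 0.9, 0.9, 0.9, 0.9, 0.9, 0.9, 0.9, 0.9, 0.9]
}}

```text
time: 12.7
position: [0.5015, 0.0909, 0.1046]
tool_rot: [2.222, 2.22, -0.002]
ft_force: [1.6, -2.2, -2.1]
grip_width: 0.207
grip_force: 15.0
```

Emit:
{"op": "apply_moves", "data": {
  "dp": [
    [0, 0, 0],
    [0, 0, 0],
    [0, 0, 0]
  ],
  "twist": [
    [0, 0, 0],
    [0, 0, 0],
    [0, 0, 0]
  ],
  "fingers": [0.9, 0.9, 0.9]
}}

```text
time: 13.0
position: [0.5008, 0.0922, 0.1045]
tool_rot: [-2.219, -2.22, 0.004]
ft_force: [-5.5, -0.9, 4.6]
grip_width: 0.202
grip_force: 15.0
```

Run:
```python
from h import *
s=ctrl.get_state(); im=get_image("wrist")[:,:,::-1]; cv2.imwrite("pics/w5.png",im)
np.save("w5.npy",np.r_[s['position'],s['tool_rot']])
u,v=wpix((.49,.206,.0125),s);print(u,v,s['position'].round(4)); x0=int(u)-50;y0=max(0,int(v)-45);print(x0,y0)
cv2.imwrite("pics/w5c.png",cv2.resize(im[y0:y0+90,x0:x0+100],None,fx=6,fy=6,interpolation=cv2.INTER_CUBIC))
```

```text
243.48701986253576 63.42339949093858 [0.5008 0.0922 0.1045]
193 18
```

View pics/w5c.png

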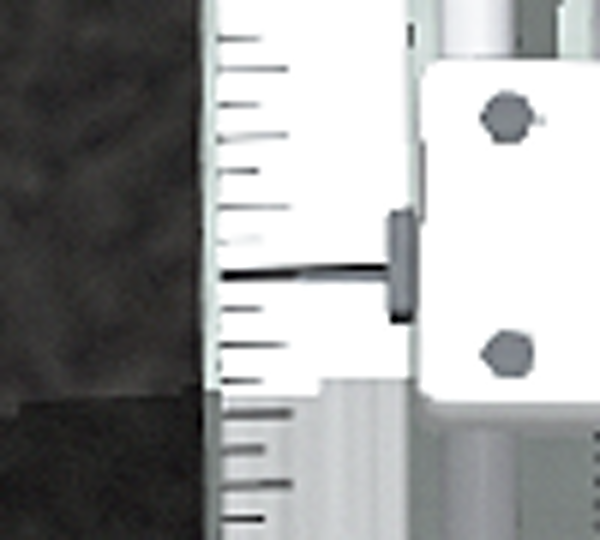

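The pointer is now nearly on the mark, with both around crop row 272. I'll check the profiles at pixel level.

Run:
```python
from h import *
a=np.load("w5.npy"); st=dict(position=a[:3],tool_rot=a[3:])
g=cv2.imread("pics/w5.png",0).astype(int)
for c in range(228,262,2): print(c,g[56:70,c])
print([wpix((.49,.206+d,.0125),st)[1] for d in(0,.001)])
```

```text
228 [212 212 213 214 212 212 217 220 223 219 215 215 218 222]
230 [255 255 203 255 255 255 245  39  47 255 255 255 255 130]
232 [255 247 243 255 255 255 252  21  60 255 255 255 255 124]
234 [255 238 243 255 255 255 236  21  74 255 255 255 255 132]
236 [255 243 246 255 255 255 210  24  88 255 255 255 255 191]
238 [255 255 255 255 255 255 191  28 103 255 255 255 255 255]
240 [255 255 255 255 255 255 157  24 108 255 255 255 255 255]
242 [255 255 255 255 255 255 141  52 143 255 255 255 255 255]
244 [255 255 255 255 255 255 111  95 138 240 255 255 255 255]
246 [255 255 255 255 255 255  78  96 138 242 255 255 255 255]
248 [255 255 255 255 255 255  59 104 137 249 255 255 255 255]
250 [255 255 255 255 255 255  29 111 137 244 255 255 255 255]
252 [255 255 255 255 255 255   2 115 136 248 255 255 255 255]
254 [255 255 255 255 255 255   0 118 126 244 255 255 255 255]
256 [255 255 255 255 255 255   0 109 117 244 255 255 255 255]
258 [126 122 121 123 125 131 140 139 137 133 129 128 125 103]
260 [141 144 138 137 134 136 136 139 137 134 134 142 140 115]
[np.float64(63.42339949093858), np.float64(62.27043026507545)]
```

Emit:
{"op": "apply_moves", "data": {
  "dp": [
    [0.0097, -0.004, 0],
    [0.0083, -0.001, 0],
    [0, 0, 0],
    [0, 0, 0],
    [0, 0, 0]
  ],
  "twist": [
    [0, 0, 0],
    [0, 0, 0],
    [0, 0, 0],
    [0, 0, 0],
    [0, 0, 0]
  ],
  "fingers": [0.9, 0.9, 0.9, 0.9, 0.9]
}}

```text
time: 13.55
position: [0.4949, 0.1105, 0.1044]
tool_rot: [-2.217, -2.219, 0.006]
ft_force: [-8.9, 0.4, 7.4]
grip_width: 0.205
grip_force: 15.0
```

Run:
```python
from h import *
s=ctrl.get_state(); im=get_image("wrist")[:,:,::-1]; cv2.imwrite("pics/w6.png",im)
np.save("w6.npy",np.r_[s['position'],s['tool_rot']])
print(s['position'].round(4),s['time'])
u,v=wpix((.49,.206,.0125),s);print(u,v);r=int(round(v))
g=cv2.cvtColor(im,cv2.COLOR_BGR2GRAY).astype(int)
for c in range(int(u)-18,int(u)+18,2): print(c,r-7,g[r-7:r+8,c])
```

```text
[0.4949 0.1105 0.1044] 13.55
250.83252854434284 84.63945282440454
232 78 [59 56 53 45 46 43 43 50 52 52 51 52 46 42 22]
234 78 [141 144 137 176 176 178 180 181 184 187 174 178 184 187 142]
236 78 [235 209 243 239 236 221 208 205 222 236 233 233 226 208 216]
238 78 [255 145 255 255 255 255  75  22 241 255 255 255 254 255 255]
240 78 [255 129 255 255 255 255  80  31 249 255 255 255 252 255 255]
242 78 [254 116 255 255 255 255  74  30 247 255 255 255 250 255 255]
244 78 [255 255 255 255 255 255  70  28 251 255 255 255 255 210 234]
246 78 [255 255 255 255 255 255  65  29 252 255 255 255 255 204 213]
248 78 [255 255 255 255 255 255  64  27 251 255 255 255 255 200 206]
250 78 [255 255 255 255 255 255 117 117 249 255 255 255 255 211 217]
252 78 [255 255 255 255 255 252 122 127 242 255 255 255 255 207 213]
254 78 [255 255 255 255 255 253 121 135 247 255 255 255 255 212 217]
256 78 [255 255 255 255 255 255 124 134 251 255 255 255 255 215 222]
258 78 [255 255 255 255 255 243 117 132 244 255 255 255 255 206 215]
260 78 [255 255 255 255 255 249 118 132 247 255 255 255 255 214 218]
262 78 [255 255 255 255 255 248 119 132 242 255 255 200 208 210 212]
264 78 [255 255 255 255 255 202 102 102 194 255 255 160 165 170 167]
266 78 [149 147 144 147 149 150 157 157 154 152 153 156 158 149  51]
```

The pointer now fully covers the mark, and both are centred at row 84.5. I'll release the handle and back off.

Emit:
{"op": "apply_moves", "data": {
  "dp": [
    [0, 0, 0],
    [0, 0, 0],
    [0, 0, 0],
    [0, 0, 0],
    [0, 0, -0.02],
    [0, 0, -0.04],
    [0, 0, -0.04],
    [0, 0, 0],
    [0, 0, 0],
    [0, 0, 0]
  ],
  "twist": [
    [0, 0, 0],
    [0, 0, 0],
    [0, 0, 0],
    [0, 0, 0],
    [0, 0, 0],
    [0, 0, 0],
    [0, 0, 0],
    [0, 0, 0],
    [0, 0, 0],
    [0, 0, 0]
  ],
  "fingers": [0.4, 0.4, 0.4, 0.4, 0.4, 0.4, 0.4, 0.4, 0.4, 0.4]
}}

```text
time: 14.6
position: [0.4967, 0.1096, 0.2035]
tool_rot: [-2.221, -2.221, 0.002]
ft_force: [-0.2, -0.3, -0.5]
grip_width: 0.599
grip_force: 0.0
```

Run:
```python
from h import *
s=ctrl.get_state(); im=get_image("wrist")[:,:,::-1]; cv2.imwrite("pics/w7.png",im)
print(s['position'].round(4),s['time'],s['ft_force'],s['grip_width'])
u,v=wpix((.49,.206,.0125),s);print(u,v);r=int(round(v))
g=cv2.cvtColor(im,cv2.COLOR_BGR2GRAY).astype(int)
for c in range(int(u)-14,int(u)+12,2): print(c,r-6,g[r-6:r+7,c])
t=get_image("top")[:,:,::-1]; a=cv2.imread("pics/top0.png")
cv2.imwrite("pics/cmp.png",np.vstack([cv2.resize(i[80:310,100:370],None,fx=1.3,fy=1.3) for i in(a,t)]))
```

```text
[0.4967 0.1096 0.2035] 14.6 [-0.2178885  -0.26012098 -0.53039004] 0.5989683635835719
250.6743978003493 87.54445292257157
236 82 [57 56 50 46 48 52 56 60 54 58 53 49 43]
238 82 [102 102  99 117 124 116 115 115 116 115 112 113  80]
240 82 [248 220 209 221 229 181 201 245 238 217 230 238 192]
242 82 [255 250 255 255 255  14 116 255 255 255 209 255 255]
244 82 [255 245 255 255 255  17 125 255 255 252 251 255 255]
246 82 [255 255 255 255 255  17 129 255 255 255 255 255 255]
248 82 [255 255 255 255 255  17 121 255 255 255 255 255 255]
250 82 [255 255 255 255 255  46 147 255 255 255 255 255 255]
252 82 [255 255 255 255 255  89 162 255 255 255 255 255 255]
254 82 [255 255 255 255 255  90 167 255 255 255 255 255 255]
256 82 [255 255 255 255 255  90 184 255 255 255 255 255 255]
258 82 [255 255 255 255 255  90 218 255 255 255 255 255 255]
260 82 [255 255 255 255 255  81 179 255 255 255 255 255 255]
```

View pics/cmp.png

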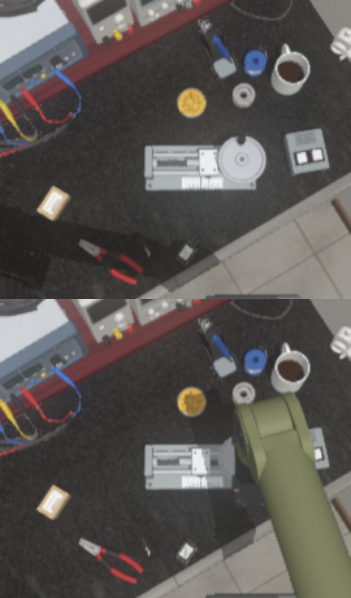

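After release the pointer still covers the mark, the arm is clear, and the bystanders look unmoved.

```bash
python3 -c "
from bench import ctrl
print(ctrl.close_job())"
```

```text
the job is handed in; nothing more can be done
None
```

The job is handed in: the right key is fully down and the left one has popped up, the handwheel was then cranked until the pointer covers the set mark (within about 0.3 mm by the wrist camera) and released, and the other things look unmoved.

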